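# Unscrew the tall stone jar

### The job

Open the taller of the two screw-capped glass jars: unscrew its metal cap until the thread lets go, lift it clear, and set it down, right way up and not overhanging, on the empty flat soldering board. Leave the lower jar closed.

Things in the scene. Friction and masses are not known exactly. Their poses are not given: they have to be found in the camera images.
- tall_cap_center (a point): centre (half-way up, on the axis) of the taller jar's loose, ribbed aluminium screw cap: round, 54 mm across, 22 mm high, 40 g, axis upright. Three-start thread: turned counter-clockwise seen from above (positive yaw) it lets go after 50 to 68 degrees and stops at 82 to 96, so turn it 75 in one grasp, at constant height (it need not rise), then lift straight; 20 mm clears the neck
- tall_jar: the taller amber glass jar, 50 mm across, narrower than its cap, in a dark wooden seat 74 x 74 x 14 mm screwed to the bench: fixed, it does not turn. Origin on the bench under its axis, z up; glass rim 85 mm and closed cap's top 89 mm above the bench
- low_cap_center (a point): centre of the same sort of cap on the lower jar, which is alike but has its glass rim 55 mm and its cap's top 59 mm above the bench; it stays closed
- board_top (a point): centre of the top face of the empty flat off-white soldering board, 100 x 140 mm, 12 mm thick, no rim, fixed to the bench; x along its short side, y along its long side, z up. It takes the cap
Things that resemble listed ones, but are neither listed nor needed, are in the scene too. Leave any purple or red look-alike of the part that bears tall_cap_center alone.

How it is judged (in metres and radians):
On the way:
1. the tall jar's cap is unscrewed and lifted clear of the neck, upright (z of tall_cap_center in the frame of tall_jar above 0.098 m and angle between tall_cap_center's own z axis and vertical below 0.35 rad), for 0.1 s.
At the end, for the whole second after the job is handed in: The tall jar's cap lies at rest on the soldering board, right way up (within 10 degrees), its centre within 25 mm of the board's middle across and 45 mm along; the low jar's cap is still on its jar, within 10 mm of where it was (x of tall_cap_center in the frame of board_top between -0.025 and 0.025 m and y of tall_cap_center in the frame of board_top between -0.045 and 0.045 m and z of tall_cap_center in the frame of board_top between 0.005 and 0.02 m and not (angle between tall_cap_center's own z axis and vertical above 0.17 rad) and linear speed of tall_cap below 0.02 m/s and distance of low_cap_center from where it was at the start of the episode below 0.01 m); the robot touches nothing.
It also fails if it takes over 37 s, if anything falls off the work surface, if the arm or the gripper's body presses on something with over 40 N, if the wrist force passes 120 N, or if a joint passes its speed limit or range.

### The arm

A 6-joint arm with a two-finger parallel gripper is mounted at the origin on a cart in front of the work surface, level with it; the furniture and walls round the work are solid. World frame = base frame: x ahead of the robot, y to its left, z up, the work surface at z = 0. Lengths are in mm, angles in rad, forces in N, time in s.
With the tool pointing down it reaches from about 350 to 875 mm from the base axis. Payload 4.2 kg.
Tool frame: the origin (TCP) lies at the very end of the fingers, on their centre line; the grasp point (between the pads) lies arm.grip_depth behind it (arm.grip_depth is the distance from the TCP to the grasp point, in mm); z points along the fingers, y is the direction in which the jaws open and shut (so a half turn about z gives the same grasp; the last joint's range is limited). The gripper opens to 85 mm and grips with 20 to 120 N. Pads are 22 mm wide; open, the fingers measure 114 mm over their backs; the gripper's body (76 mm by 85 mm) begins 54 mm behind the grasp point. The pads swing forward as they close: fully open they stand 13 mm farther back than shut.
Start: joints at [1.382, 0.385, 0.008, 0, -1.194, -0.259], TCP at [270.581, 563.369, 231.312] pointing down, gripper open.
Joint ranges: [-3.14, 3.14], [-1.21, 2.06], [-1.07, 1.41], [-3.16, 2.05], [-2.99, -0.16], [-3.1, 3.1]. Speed limits (rad/s): [2.79, 2.79, 3.14, 3.14, 3.14, 3.14].

### API

Orientations are given as a unit quaternion [x, y, z, w].
In Python, from bench import arm, optics, workorder gives the robot as it stands. The module is installed in compiled form; this text tells all that it offers.
- The arm moves only by the tool play_rows, never from a script. Its arguments are lists of equal length, an entry for each row: "travel": the shift along the tool's x, y, z in m, a list of three; "rotation": the turn, a rotation vector about the tool's x, y, z in rad, a list of three; "grip": the opening, from 0 (shut) to 1 (fully open). In form: {"travel": [[x, y, z], ...], "rotation": [[rx, ry, rz], ...], "grip": [grip, ...]}. A call has 1 to 12 rows; each row shifts and turns the commanded pose from where the row before left it, along the tool's axes as they then stand; what a row does not reach is not made up. A row lasts 1/12 s, in which the tool goes at most 41.7 mm and 7.16 degrees, less where a joint would pass 70% of its speed; a pose out of reach is approached as far as the arm can. A call is refused whole if a number of a shift passes 0.0417 or a number of a turn 0.125, either way. A call with a gripper value outside its range is refused whole. The fingers move at their own pace and stop on an object; the grip force is fixed at half the most. Time passes only in rows, so rows that do not move let the fingers close. It gives the time, the measured TCP pose, the force and the opening at its end, in the units of the state.
- arm.read_state(): the state, without advancing time (a new reading comes with each control period).
- optics.get_image(name): name is "scene" or "side" or "wrist"; returns a dict with "image" (420x560x3 uint8, blue, green, red), "depth" (420x560 float32, mm along the optical axis (not along the pixel's ray), 0 where there is no reading), "camera_matrix" (3x3 intrinsics, pixels), "R" (3x3) and "t" (3): a world point X has camera coordinates R X + t; the wrist camera has in their place "hand_eye" (4x4, takes a point from camera to tool coordinates, whose origin is the TCP and whose axes are the flange's). Camera axes: x right, y down, z forward; pixel columns grow to the right and rows downward; lengths in mm; the calibration is good to about 2 mm. A picture is of the moment at which its call begins: read the wrist's pose just before it.
- workorder.job_done(): hands the job in, once; it reports no verdict.
The state is a dict: "clock": time; "joints": joint angles; "joint_vel": joint speeds; "joint_efforts": joint torques, N m; "position": TCP position; "ee_rot": TCP orientation; "contact_force": force on the tool from outside, world axes, zero at the start; "wrist_torque": the same for the moment, N m; "gripper_width": finger opening in mm.
Only numpy, scipy, OpenCV 4.12 (cv2) and the standard library are available. Lean on these libraries where they do the work, as an engineer would, in place of code of your own. Each camera call takes 0.05 s, during which the arm holds its last target. There are 200 camera calls.

## Working session

There is one attempt and no reset: what is moved stays moved. The work goes in short steps, Python scripts to look and compute and a tool call to move; the robot and the scene stay as the last step left them, time stands still between calls to the robot, and variables do not carry over. Pictures are saved under pics/ and viewed, about 8 in all and at most 12, crops included, and the job is handed in when it is done.

Besides the shell and the picture viewer there is one more tool, called in YAML: its name, and indented under it one key for each argument. play_rows: Moves the arm, as the interface text tells. Its arguments: {"type":"object","properties":{"travel":{"type":"array","items":{"type":"array","items":{"type":"number"}}},"rotation":{"type":"array","items":{"type":"array","items":{"type":"number"}}},"grip":{"type":"array","items":{"type":"number"}}},"required":["travel","rotation","grip"]}

```bash
mkdir -p pics
cat > h.py <<'E'
import numpy as np, cv2
from bench import arm, optics, workorder
def cloud(d):
    K=d["camera_matrix"];Z=d["depth"];v,u=np.mgrid[:Z.shape[0],:Z.shape[1]]
    c=np.stack([(u-K[0,2])/K[0,0]*Z,(v-K[1,2])/K[1,1]*Z,Z],-1)
    return (c-d["t"])@d["R"]   # R^T(c-t)
E
python3 - <<'E'
from h import *
s=arm.read_state();print({k:np.round(v,3) for k,v in s.items()},arm.grip_depth)
for n in("scene","side"):
    d=optics.get_image(n);cv2.imwrite(f"pics/{n}0.png",d["image"]);np.savez(f"{n}0.npz",**d)
    print(n,d["R"].round(3).tolist(),np.round(d["t"]),-d["R"].T@d["t"])
E
```

```text
{'clock': np.float64(0.0), 'joints': array([ 1.382,  0.386,  0.007, -0.   , -1.194, -0.259]), 'joint_vel': array([-0.   , -0.   ,  0.   ,  0.002,  0.001,  0.   ]), 'joint_efforts': array([ 1.0000e-03, -3.9229e+01,  1.8840e+01,  4.1860e+00, -5.0000e-03,
       -0.0000e+00]), 'position': array([270.363, 562.858, 230.193]), 'ee_rot': array([ 0.975, -0.222, -0.   ,  0.001]), 'contact_force': array([-0.41 , -0.396,  0.03 ]), 'wrist_torque': array([ 0.065, -0.   , -0.019]), 'gripper_width': np.float64(85.419)} 18.700000000000003
scene [[0.672, -0.74, 0.007], [-0.563, -0.517, -0.645], [0.482, 0.43, -0.764]] [-357.  312.  698.] [  79.05485305 -403.13864806  737.31243403]
side [[-0.875, -0.485, -0.011], [-0.217, 0.411, -0.885], [0.433, -0.772, -0.465]] [415. 181. 652.] [120.13896206 629.77926894 467.98000611]
```

View pics/scene0.png

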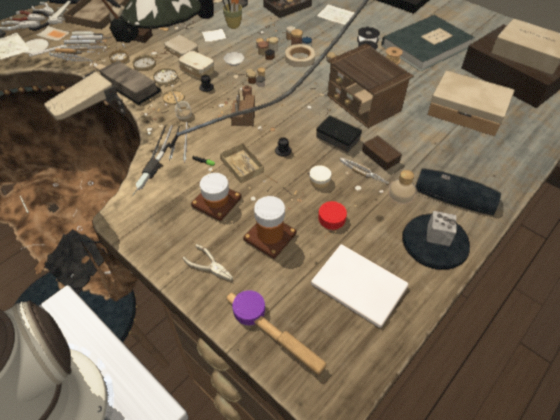

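View pics/side0.png

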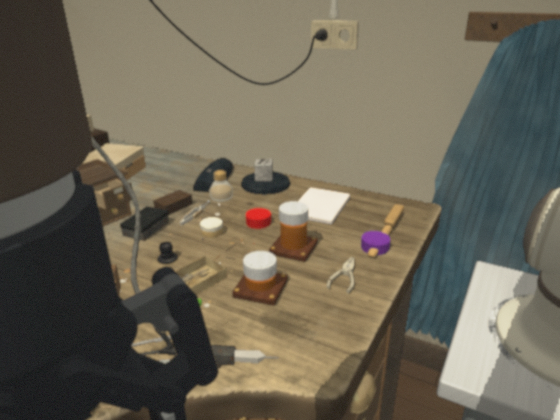

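The scene view shows two jars on wooden seats, the one at (269,212) and the shorter one at (214,187). There is a red cap at (333,215), a purple cap at (249,307), and the white board at (360,285). In the side view the tall jar is at (293,215) and the low jar at (260,268). Next I'll measure positions and enlarge a crop to confirm the tall jar.

Run:
```python
from h import *
def plane(d,uv,z):
    r=d["R"].T@np.linalg.inv(d["camera_matrix"])@np.array([*uv,1]);c=-d["R"].T@d["t"]
    return c+r*(z-c[2])/r[2]
for n,boxes in (("scene",dict(tall=(250,190,292,245),low=(195,168,235,205),board=(305,240,415,330))),("side",dict(tall=(274,198,315,235),low=(240,248,282,285),board=(298,180,355,225)))):
    d=dict(np.load(f"{n}0.npz"));P=cloud(d);im=d["image"];hsv=cv2.cvtColor(im,cv2.COLOR_BGR2HSV)
    for k,(a,b,c,e) in boxes.items():
        m=np.zeros(im.shape[:2],bool);m[b:e,a:c]=1
        m&=(hsv[...,1]<60)&(hsv[...,2]>110)&(d["depth"]>0)
        q=P[m];zt=np.percentile(q[:,2],90)
        t=m&(abs(P[...,2]-zt)<4);q=P[t]
        (cx,cy),r=cv2.minEnclosingCircle(q[:,:2].astype(np.float32))
        print(n,k,m.sum(),t.sum(),"ztop",zt.round(1),"median",np.median(q,0).round(1),"mec",round(cx,1),round(cy,1),round(r,1))
        z={"tall":89,"low":59,"board":12}[k]
        if k=="board":
            cs=max(cv2.findContours(m.astype(np.uint8),0,2)[0],key=cv2.contourArea)
            w=np.array([plane(d,p[0],z)[:2] for p in cs],np.float32);print(cv2.minAreaRect(w))
        else:
            vv,uu=np.nonzero(t);e_=np.array([plane(d,p,z)[:2] for p in zip(uu,vv)],np.float32);print("plane mec",cv2.minEnclosingCircle(e_),e_.mean(0))
    # anything near
    m=(P[...,2]>15)&(d["depth"]>0)
    if n=="scene": cv2.imwrite("pics/crop.png",cv2.resize(im[150:340,170:430],None,fx=3,fy=3,interpolation=cv2.INTER_CUBIC))
```

```text
scene tall 805 569 ztop 91.2 median [461.6 -34.7  89.9] mec 462.8 -34.3 27.6
plane mec ((462.53167724609375, -34.12223434448242), 27.735885620117188) [462.7104 -34.1275]
scene low 675 463 ztop 61.4 median [451.9 102.6  60. ] mec 452.0 104.2 27.9
plane mec ((452.6002502441406, 103.07051849365234), 27.98541831970215) [452.747    103.468056]
scene board 4286 3915 ztop 14.2 median [ 489.8 -223.6   12.7] mec 492.3 -220.3 84.2
((490.50341796875, -220.97662353515625), (104.965087890625, 141.87844848632812), 5.584212779998779)
side tall 812 352 ztop 89.0 median [460.9 -29.7  88.6] mec 462.7 -33.6 28.2
plane mec ((460.64111328125, -29.91499900817871), 29.721254348754883) [460.6287   -29.492817]
side low 855 518 ztop 59.3 median [451.5 106.9  58.6] mec 453.2 103.5 28.2
plane mec ((451.14862060546875, 106.06363677978516), 29.02361297607422) [451.49942 106.66633]
side board 1531 40 ztop 79.1 median [438.2 -23.1  79.3] mec 440.1 -27.6 13.9
((488.3609313964844, -202.17506408691406), (104.67489624023438, 180.621337890625), 5.904007434844971)
```

View pics/crop.png

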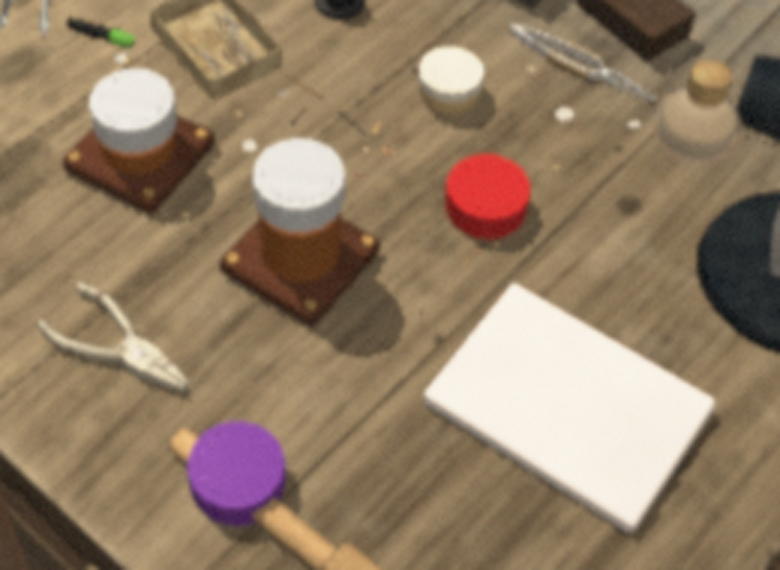

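The crop confirms the target: the jar at crop (300,185) is clearly taller than the one at crop (133,115). The red and purple caps lie loose and are ruled out. The measured positions are:
- **Tall axis:** about (462.5, -34), cap top 89.
- **Board:** about (490.5, -221), turned about 5.6°.

Next I'll plan the approach rows.

```bash
cat >> h.py <<'E'
from scipy.spatial.transform import Rotation as Ro
def rows(target,n,rz=0,nr=0):
    "n rows to a world target, nr of them turning rz about tool z; print tool-frame rows"
    s=arm.read_state();p=np.array(s["position"]);R=Ro.from_quat(s["ee_rot"]);d=(np.array(target)-p)/n
    print("pos",p.round(1),"j6",round(s["joints"][5],2),"step",d.round(1),R.as_rotvec().round(3))
    for i in range(n):
        print((R.inv().apply(d)/1000).round(4).tolist(),rz if i<nr else 0)
        if i<nr:R=R*Ro.from_rotvec([0,0,rz])
E
python3 -c "
from h import *
rows([462.5,-34,160],16,.12,10)"
```

```text
pos [270.4 562.9 230.3] j6 -0.26 step [ 12.  -37.3  -4.4] [ 3.061e+00 -6.970e-01 -1.000e-03]
[0.027, 0.0284, 0.0045] 0.12
[0.0302, 0.025, 0.0045] 0.12
[0.033, 0.0212, 0.0045] 0.12
[0.0353, 0.0171, 0.0045] 0.12
[0.0371, 0.0127, 0.0045] 0.12
[0.0383, 0.0082, 0.0045] 0.12
[0.039, 0.0036, 0.0045] 0.12
[0.0392, -0.0011, 0.0045] 0.12
[0.0388, -0.0058, 0.0045] 0.12
[0.0378, -0.0104, 0.0045] 0.12
[0.0363, -0.0149, 0.0045] 0
[0.0363, -0.0149, 0.0045] 0
[0.0363, -0.0149, 0.0045] 0
[0.0363, -0.0149, 0.0045] 0
[0.0363, -0.0149, 0.0045] 0
[0.0363, -0.0149, 0.0045] 0
```

play_rows:
  travel:
    - [0.027,0.0284,0.0045]
    - [0.0302,0.025,0.0045]
    - [0.033,0.0212,0.0045]
    - [0.0353,0.0171,0.0045]
    - [0.0371,0.0127,0.0045]
    - [0.0383,0.0082,0.0045]
    - [0.039,0.0036,0.0045]
    - [0.0392,-0.0011,0.0045]
    - [0.0388,-0.0058,0.0045]
    - [0.0378,-0.0104,0.0045]
    - [0.0363,-0.0149,0.0045]
    - [0.0363,-0.0149,0.0045]
  rotation:
    - [0,0,0.12]
    - [0,0,0.12]
    - [0,0,0.12]
    - [0,0,0.12]
    - [0,0,0.12]
    - [0,0,0.12]
    - [0,0,0.12]
    - [0,0,0.12]
    - [0,0,0.12]
    - [0,0,0.12]
    - [0,0,0]
    - [0,0,0]
  grip: [1,1,1,1,1,1,1,1,1,1,1,1]

```text
clock: 1.1
position: [414.8, 113.6, 177.1]
ee_rot: [-0.679, 0.734, 0.0, 0.0]
contact_force: [0.4, 1.2, -0.8]
gripper_width: 85.2
```

play_rows:
  travel:
    - [0.0363,-0.0149,0.0045]
    - [0.0363,-0.0149,0.0045]
    - [0.0363,-0.0149,0.0045]
    - [0.0363,-0.0149,0.0045]
    - [0,0,0]
    - [0,0,0]
    - [0,0,0]
  rotation:
    - [0,0,0]
    - [0,0,0]
    - [0,0,0]
    - [0,0,0]
    - [0,0,0]
    - [0,0,0]
    - [0,0,0]
  grip: [1,1,1,1,1,1,1]

```text
clock: 1.68
position: [462.9, -34.0, 159.0]
ee_rot: [-0.679, 0.734, 0.0, -0.0]
contact_force: [-0.6, 0.2, -0.4]
gripper_width: 85.5
```

Run:
```python
from h import *
s=arm.read_state();d=optics.get_image("wrist");im=d["image"]
cv2.imwrite("pics/w1.png",im)
print(s["clock"],s["position"].round(1),s["joints"].round(2),s["ee_rot"].round(4),d["hand_eye"].round(2).tolist())
K=d["camera_matrix"];H=d["hand_eye"];R=Ro.from_quat(s["ee_rot"]);Z=d["depth"]
v,u=np.mgrid[:420,:560];c=np.stack([(u-K[0,2])/K[0,0]*Z,(v-K[1,2])/K[1,1]*Z,Z],-1).reshape(-1,3)
W=R.apply(c@H[:3,:3].T+H[:3,3])+s["position"]
near=(Z.ravel()>0)&(np.hypot(W[:,0]-462,W[:,1]+34)<45)&(abs(W[:,2]-89)<5)
q=W[near];print(near.sum(),np.median(q,0),cv2.minEnclosingCircle(q[:,:2].astype(np.float32)))
```

```text
1.6833 [462.9 -34.  159. ] [ 0.28  0.18 -0.48 -0.   -0.91 -0.36] [-6.790e-01  7.341e-01  3.000e-04 -3.000e-04] [[-0.0, -0.95, -0.33, 84.26], [1.0, -0.0, 0.0, 0.66], [-0.0, -0.33, 0.95, -142.29], [0.0, 0.0, 0.0, 1.0]]
3483 [462.20074179 -36.45916826  88.75721618] ((462.39056396484375, -34.86240005493164), 27.069677352905273)
```

View pics/w1.png

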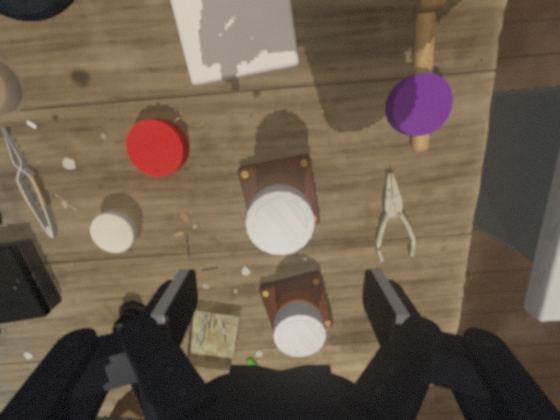

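The wrist view shows the tall cap at (280,220), with the fingers clear on both sides. The axis comes out at (462.4, -34.9), which agrees with the first measurement. I'll descend to TCP z of about 67 and close.

play_rows:
  travel:
    - [0,0,0.03]
    - [0,0,0.03]
    - [0,0,0.02]
    - [0,0,0.012]
    - [0,0,0]
    - [0,0,0]
  rotation:
    - [0,0,0]
    - [0,0,0]
    - [0,0,0]
    - [0,0,0]
    - [0,0,0]
    - [0,0,0]
  grip: [1,1,1,1,1,1]

```text
clock: 2.23
position: [463.1, -32.6, 67.4]
ee_rot: [-0.68, 0.733, 0.0, -0.0]
contact_force: [0.4, -0.1, 0.7]
gripper_width: 85.4
```

play_rows:
  travel:
    - [0,0,0]
    - [0,0,0]
    - [0,0,0]
    - [0,0,0]
    - [0,0,0]
    - [0,0,0]
    - [0,0,0]
    - [0,0,0]
    - [0,0,0]
    - [0,0,0]
  rotation:
    - [0,0,0]
    - [0,0,0]
    - [0,0,0]
    - [0,0,0]
    - [0,0,0]
    - [0,0,0]
    - [0,0,0]
    - [0,0,0]
    - [0,0,0]
    - [0,0,0]
  grip: [0,0,0,0,0,0,0,0,0,0]

```text
clock: 3.07
position: [464.2, -33.3, 69.1]
ee_rot: [-0.679, 0.734, -0.001, 0.001]
contact_force: [-1.8, 2.7, 7.3]
gripper_width: 52.3
```

Run:
```python
from h import *
s=arm.read_state();print({k:np.round(v,2) for k,v in s.items()})
d=optics.get_image("side");im=d["image"]
cv2.imwrite("pics/g1.png",cv2.resize(im[130:290,190:400],None,fx=3.5,fy=3.5,interpolation=cv2.INTER_CUBIC))
```

```text
{'clock': np.float64(3.07), 'joints': array([ 0.28,  0.31, -0.59,  0.  , -0.67, -0.36]), 'joint_vel': array([ 0.,  0.,  0.,  0.,  0., -0.]), 'joint_efforts': array([ -0.97, -26.68,  11.64,   2.8 ,   0.42,   0.03]), 'position': array([464.17, -33.33,  69.08]), 'ee_rot': array([-0.68,  0.73, -0.  ,  0.  ]), 'contact_force': array([-1.83,  2.68,  7.3 ]), 'wrist_torque': array([ 0.61,  0.62, -0.02]), 'gripper_width': np.float64(52.25)}
```

View pics/g1.png

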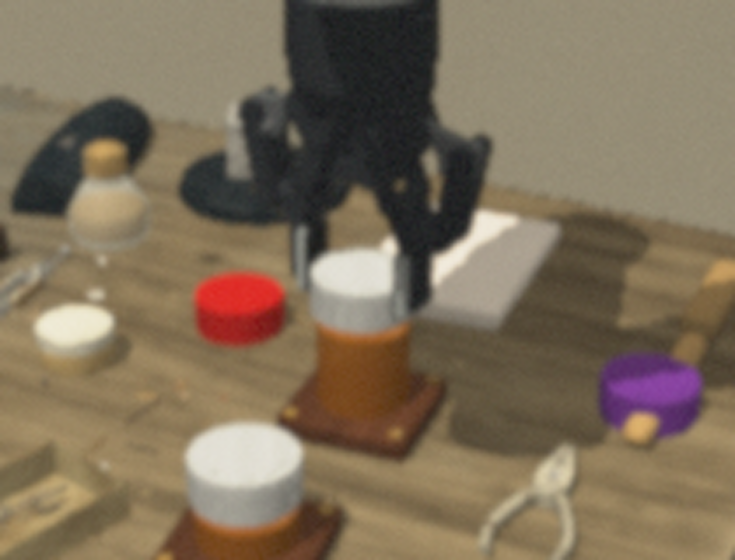

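The crop shows both fingers gripping the tall cap, with the cap upright at (360,290). The low jar is untouched. I'll turn 75° in positive yaw.

play_rows:
  travel:
    - [0,0,0]
    - [0,0,0]
    - [0,0,0]
    - [0,0,0]
    - [0,0,0]
    - [0,0,0]
    - [0,0,0]
    - [0,0,0]
    - [0,0,0]
    - [0,0,0]
    - [0,0,0]
    - [0,0,0]
  rotation:
    - [0,0,-0.055]
    - [0,0,-0.055]
    - [0,0,-0.055]
    - [0,0,-0.055]
    - [0,0,-0.055]
    - [0,0,-0.055]
    - [0,0,-0.055]
    - [0,0,-0.055]
    - [0,0,-0.055]
    - [0,0,-0.055]
    - [0,0,-0.055]
    - [0,0,-0.055]
  grip: [0,0,0,0,0,0,0,0,0,0,0,0]

```text
clock: 4.12
position: [463.4, -33.4, 69.0]
ee_rot: [0.881, -0.473, 0.0, -0.001]
contact_force: [-4.0, 3.0, 8.9]
gripper_width: 52.2
```

play_rows:
  travel:
    - [0,0,0]
    - [0,0,0]
    - [0,0,0]
    - [0,0,0]
    - [0,0,0]
    - [0,0,0]
    - [0,0,0]
    - [0,0,0]
    - [0,0,0]
    - [0,0,0]
    - [0,0,0]
    - [0,0,0]
  rotation:
    - [0,0,-0.055]
    - [0,0,-0.055]
    - [0,0,-0.055]
    - [0,0,-0.055]
    - [0,0,-0.055]
    - [0,0,-0.055]
    - [0,0,-0.055]
    - [0,0,-0.055]
    - [0,0,-0.055]
    - [0,0,-0.055]
    - [0,0,-0.055]
    - [0,0,-0.055]
  grip: [0,0,0,0,0,0,0,0,0,0,0,0]

```text
clock: 5.12
position: [462.9, -33.8, 69.0]
ee_rot: [0.987, -0.162, 0.0, -0.0]
contact_force: [-3.5, 1.8, 9.3]
gripper_width: 52.4
```

play_rows:
  travel:
    - [0,0,0]
    - [0,0,0]
    - [0,0,-0.004]
    - [0,0,-0.004]
    - [0,0,-0.004]
    - [0,0,0]
  rotation:
    - [0,0,0]
    - [0,0,0]
    - [0,0,0]
    - [0,0,0]
    - [0,0,0]
    - [0,0,0]
  grip: [0,0,0,0,0,0]

```text
clock: 5.62
position: [463.0, -33.9, 80.1]
ee_rot: [0.987, -0.163, 0.0, -0.0]
contact_force: [-2.4, -0.1, -0.2]
gripper_width: 52.5
```

Run:
```python
from h import *
s=arm.read_state();print({k:np.round(v,2) for k,v in s.items()})
d=optics.get_image("side");im=d["image"]
cv2.imwrite("pics/g2.png",cv2.resize(im[130:290,190:400],None,fx=3.5,fy=3.5,interpolation=cv2.INTER_CUBIC))
```

```text
{'clock': np.float64(5.62), 'joints': array([ 0.28,  0.3 , -0.58, -0.  , -0.7 ,  0.96]), 'joint_vel': array([ 0.  ,  0.01, -0.01, -0.  ,  0.02, -0.  ]), 'joint_efforts': array([  0.23, -28.93,  14.15,   3.11,   0.53,   0.  ]), 'position': array([462.97, -33.89,  80.09]), 'ee_rot': array([ 0.99, -0.16,  0.  , -0.  ]), 'contact_force': array([-2.44, -0.05, -0.18]), 'wrist_torque': array([-0.1 ,  0.55, -0.05]), 'gripper_width': np.float64(52.51)}
```

View pics/g2.png

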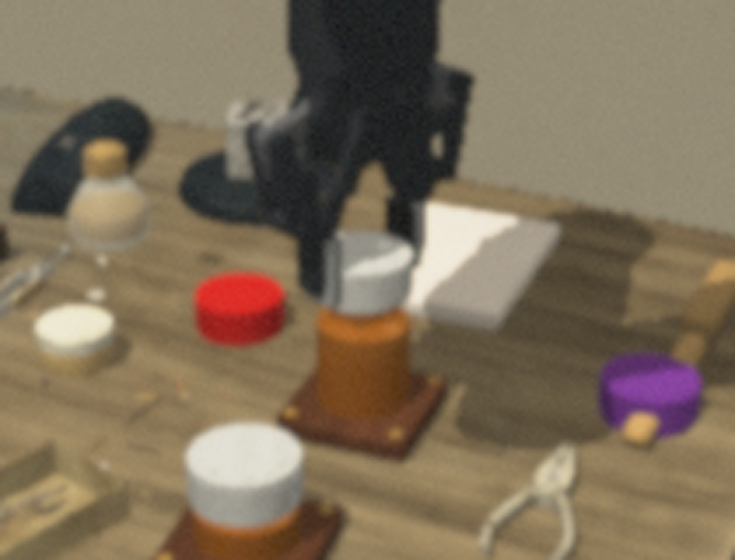

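The cap has come free of the neck and stays upright in the fingers; the glass rim is now visible at (362,320). I'll lift it and carry it over the board.

play_rows:
  travel:
    - [0,0,-0.02]
    - [0,0,-0.02]
    - [0,0,0]
    - [0,0,0]
  rotation:
    - [0,0,0]
    - [0,0,0]
    - [0,0,0]
    - [0,0,0]
  grip: [0,0,0,0]

```text
clock: 6.0
position: [464.5, -33.4, 120.3]
ee_rot: [0.987, -0.163, 0.002, -0.001]
contact_force: [0.1, -0.2, -0.7]
gripper_width: 52.1
```

```bash
python3 -c "
from h import *
rows([490.5,-221,120],8)"
```

```text
pos [464.5 -33.4 120.3] j6 0.96 step [  3.3 -23.4  -0. ] [-3.098  0.512 -0.006]
[0.0106, 0.0212, 0.0] 0
[0.0106, 0.0212, 0.0] 0
[0.0106, 0.0212, 0.0] 0
[0.0106, 0.0212, 0.0] 0
[0.0106, 0.0212, 0.0] 0
[0.0106, 0.0212, 0.0] 0
[0.0106, 0.0212, 0.0] 0
[0.0106, 0.0212, 0.0] 0
```

play_rows:
  travel:
    - [0.0106,0.0212,0]
    - [0.0106,0.0212,0]
    - [0.0106,0.0212,0]
    - [0.0106,0.0212,0]
    - [0.0106,0.0212,0]
    - [0.0106,0.0212,0]
    - [0.0106,0.0212,0]
    - [0.0106,0.0212,0]
    - [0,0,0.03]
    - [0,0,0.03]
    - [0,0,0.02]
    - [0,0,0]
  rotation:
    - [0,0,0]
    - [0,0,0]
    - [0,0,0]
    - [0,0,0]
    - [0,0,0]
    - [0,0,0]
    - [0,0,0]
    - [0,0,0]
    - [0,0,0]
    - [0,0,0]
    - [0,0,0]
    - [0,0,0]
  grip: [0,0,0,0,0,0,0,0,0,0,0,0]

```text
clock: 7.0
position: [484.9, -221.2, 34.0]
ee_rot: [0.986, -0.164, -0.006, -0.0]
contact_force: [-0.4, -0.2, -0.9]
gripper_width: 52.2
```

Run:
```python
from h import *
s=arm.read_state();print(s["position"].round(1),s["gripper_width"],s["contact_force"].round(1))
d=optics.get_image("scene");im=d["image"]
cv2.imwrite("pics/p1.png",cv2.resize(im[150:340,270:460],None,fx=3.1,fy=3.1,interpolation=cv2.INTER_CUBIC))
```

```text
[ 484.9 -221.2   34. ] 52.21475297380207 [-0.4 -0.2 -0.9]
```

View pics/p1.png

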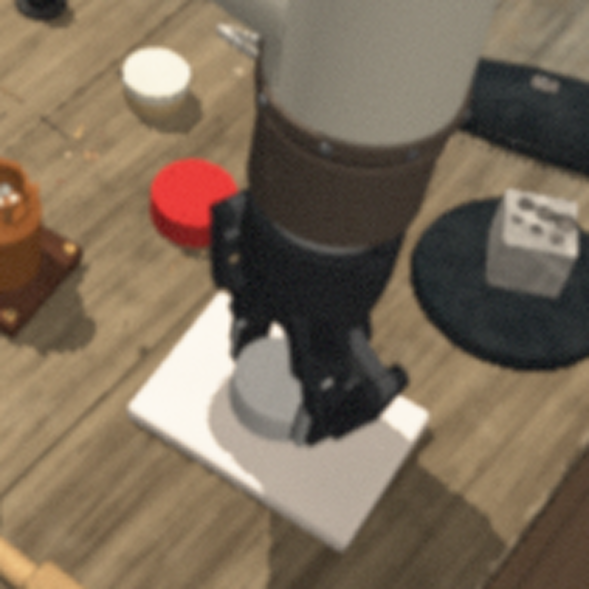

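The open jar is at left, and the cap is held upright over the board at (280,390) with the shadow beneath it. I'll let the arm settle, then lower in small steps.

play_rows:
  travel:
    - [0,0,0]
    - [0,0,0]
    - [0,0,0]
    - [0,0,0.008]
    - [0,0,0.008]
    - [0,0,0]
    - [0,0,0]
    - [0,0,0]
  rotation:
    - [0,0,0]
    - [0,0,0]
    - [0,0,0]
    - [0,0,0]
    - [0,0,0]
    - [0,0,0]
    - [0,0,0]
    - [0,0,0]
  grip: [0,0,0,0,0,0,0,0]

```text
clock: 7.72
position: [488.9, -221.7, 23.2]
ee_rot: [0.987, -0.163, -0.0, 0.0]
contact_force: [0.3, 0.2, -1.1]
gripper_width: 52.6
```

Contact is expected at a TCP height of about 14, so I'll go down in 2 mm steps and watch the force.

play_rows:
  travel:
    - [0,0,0.003]
    - [0,0,0.003]
    - [0,0,0]
    - [0,0,0]
    - [0,0,0]
  rotation:
    - [0,0,0]
    - [0,0,0]
    - [0,0,0]
    - [0,0,0]
    - [0,0,0]
  grip: [0,0,0,0,0]

```text
clock: 8.13
position: [488.9, -221.7, 17.3]
ee_rot: [0.987, -0.163, -0.0, 0.0]
contact_force: [-0.9, 1.1, 0.3]
gripper_width: 52.0
```

play_rows:
  travel:
    - [0,0,0.002]
    - [0,0,0]
    - [0,0,0]
    - [0,0,0]
  rotation:
    - [0,0,0]
    - [0,0,0]
    - [0,0,0]
    - [0,0,0]
  grip: [0,0,0,0]

```text
clock: 8.47
position: [488.9, -221.7, 15.3]
ee_rot: [0.987, -0.163, 0.0, 0.0]
contact_force: [0.2, 0.1, -0.3]
gripper_width: 51.9
```

play_rows:
  travel:
    - [0,0,0.001]
    - [0,0,0.001]
    - [0,0,0]
    - [0,0,0]
  rotation:
    - [0,0,0]
    - [0,0,0]
    - [0,0,0]
    - [0,0,0]
  grip: [0,0,0,0]

```text
clock: 8.8
position: [489.2, -221.7, 14.2]
ee_rot: [0.987, -0.163, 0.0, 0.0]
contact_force: [-1.8, 1.0, 5.3]
gripper_width: 52.3
```

The force rose to 5 N at TCP 14.2, so the cap is touching the board. I'll release and retreat.

play_rows:
  travel:
    - [0,0,0]
    - [0,0,0]
    - [0,0,0]
    - [0,0,0]
    - [0,0,0]
    - [0,0,0]
    - [0,0,0]
    - [0,0,0]
  rotation:
    - [0,0,0]
    - [0,0,0]
    - [0,0,0]
    - [0,0,0]
    - [0,0,0]
    - [0,0,0]
    - [0,0,0]
    - [0,0,0]
  grip: [0.7,0.8,0.9,1,1,1,1,1]

```text
clock: 9.47
position: [488.9, -221.7, 13.3]
ee_rot: [0.987, -0.163, -0.0, 0.0]
contact_force: [0.1, 0.0, 0.7]
gripper_width: 85.7
```

play_rows:
  travel:
    - [0,0,-0.01]
    - [0,0,-0.02]
    - [0,0,-0.03]
    - [0,0,-0.03]
    - [0,0,-0.03]
    - [0,0,-0.03]
    - [0,0,0]
    - [0,0,0]
    - [0,0,0]
    - [0,0,0]
  rotation:
    - [0,0,0]
    - [0,0,0]
    - [0,0,0]
    - [0,0,0]
    - [0,0,0]
    - [0,0,0]
    - [0,0,0]
    - [0,0,0]
    - [0,0,0]
    - [0,0,0]
  grip: [1,1,1,1,1,1,1,1,1,1]

```text
clock: 10.3
position: [488.0, -221.5, 162.4]
ee_rot: [0.987, -0.163, -0.001, -0.0]
contact_force: [0.3, 0.1, -0.5]
gripper_width: 85.1
```

Run:
```python
from h import *
s=arm.read_state();print(s["position"].round(1),s["gripper_width"],s["contact_force"].round(1))
d=optics.get_image("wrist");K=d["camera_matrix"];H=d["hand_eye"];R=Ro.from_quat(s["ee_rot"]);Z=d["depth"]
v,u=np.mgrid[:420,:560];c=np.stack([(u-K[0,2])/K[0,0]*Z,(v-K[1,2])/K[1,1]*Z,Z],-1).reshape(-1,3)
W=R.apply(c@H[:3,:3].T+H[:3,3])+s["position"]
ok=(Z.ravel()>0)&(np.hypot(W[:,0]-490,W[:,1]+221)<45)&(abs(W[:,2]-34)<5);q=W[ok]
print(ok.sum(),np.median(q,0).round(1),cv2.minEnclosingCircle(q[:,:2].astype(np.float32)))
A=np.c_[q[:,:2],np.ones(len(q))];print("slope",np.linalg.lstsq(A,q[:,2],rcond=None)[0][:2])
x=d["image"];y=optics.get_image("scene")
P=cloud(y);m=(y["depth"]>0)&(np.hypot(P[...,0]-452.3,P[...,1]-104)<45)&(abs(P[...,2]-60)<5)
print("low",cv2.minEnclosingCircle(P[m][:,:2].astype(np.float32)),np.median(P[m],0))
m=(y["depth"]>0)&(np.hypot(P[...,0]-490,P[...,1]+221)<50)&(abs(P[...,2]-34)<5);print("tall(scene)",m.sum(),cv2.minEnclosingCircle(P[m][:,:2].astype(np.float32)))
cv2.imwrite("pics/f.png",np.hstack([cv2.resize(x,(400,300)),cv2.resize(y["image"],(400,300))]))
```

```text
[ 488.  -221.5  162.4] 85.11626991680075 [ 0.3  0.1 -0.5]
2327 [ 491.7 -222.2   33.8] ((490.3891296386719, -221.81710815429688), 27.07725715637207)
slope [-0.00779049  0.00066497]
low ((453.1861267089844, 103.86041259765625), 27.957212448120117) [451.83370525 101.86587032  59.78224355]
tall(scene) 722 ((490.945556640625, -222.26866149902344), 28.334033966064453)
```

View pics/f.png

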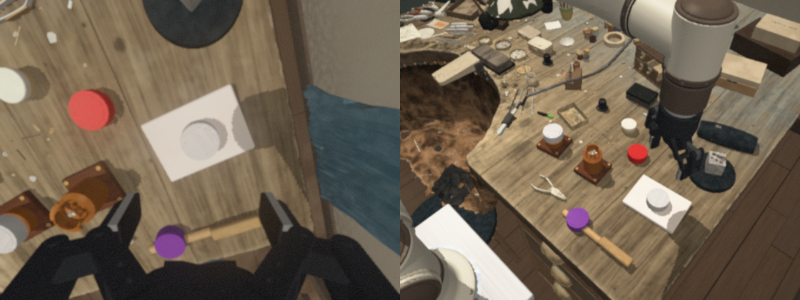

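The cap lies flat in the middle of the board, at (201,140) in the wrist half. The low jar is still closed at (553,133) in the scene half, and the gripper is clear.

```bash
python3 -c "
from bench import workorder
print(workorder.job_done())"
```

```text
the job is handed in; nothing more can be done
None
```

I unscrewed the taller jar's cap by about 75° in one grasp, lifted it clear, and set it down on the soldering board. I then backed the gripper off and handed the job in at about 10 s on the robot's clock.

My last checks before handing in:
- **Tall cap:** its centre is about (490.4, -221.8) mm, against a board centre of about (490.5, -221). That is within about 1 mm. Its top is at 33.8 mm (34 expected), and its tilt is under 0.5°.
- **Low cap:** it has not moved, within about 1 mm of measurement noise.
- **Contacts:** the gripper is clear with no contact force beyond sensor noise. The highest force I read during the job was about 9 N, during the unscrewing.

No check failed. The wrist and scene cameras agree on the cap's position to within 1 mm.

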